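Set the yard route for the white wagon on an interlocked key box

ROBOT

A 7-joint arm with a two-finger parallel gripper is mounted at the origin on the work surface. World frame = base frame: x ahead of the robot, y to its left, z up, the work surface at z = 0. Lengths are in m, angles in rad, forces in N, time in s.
With the tool pointing down it reaches from about 0.425 to 0.95 m from the base axis. Payload 4.7 kg.
Tool frame: the origin (TCP) lies between the finger pads; the fingertips stand 25 mm ahead of it and the grasp point (between the pads) lies 6 mm ahead of it; x points along the fingers, z is the direction in which the jaws open and shut, and the axes are right-handed (so a half turn about x gives the same grasp; the last joint's range is limited). The gripper opens to 85 mm and grips with 20 to 120 N. Pads are 22 mm wide; open, the fingers measure 114 mm over their backs; the gripper's body (76 mm by 85 mm) begins 54 mm behind the grasp point. The pads swing forward as they close: fully open they stand 13 mm farther back than shut.
Start: joints at [-1.32, 0.469, -0.049, 1.532, 0.024, 1.141, -0.082], TCP at [0.186, 0.649, 0.256] pointing down, gripper open.
Joint ranges: [-2.59, 2.59], [-0.33, 1.99], [-1.39, 1.29], [0.1, 2.45], [-1.04, 4.18], [0.21, 1.99], [-2.66, 2.66]. Speed limits (rad/s): [2.57, 2.57, 3.14, 3.14, 3.14, 3.14, 3.14].

INTERFACE

Orientations are given as a 3x3 rotation matrix whose columns are the frame's x, y, z axes.
In Python, from rig import * gives the robot as it stands. Calls block until the motion is done:
- movep(position, orientation): joint-space move of the TCP to a pose.
- move_l(position, attitude=None, feed=0.15, until_force=None): straight line of the TCP; attitude=None keeps the orientation; feed is the mean speed in m/s. With until_force (N) it stops when the force on the tool has changed by that much, and returns True; else False.
- move_joints(angles): joint-space move.
- command_gripper(opening, newtons=None): finger opening in m; newtons is the grip in N (None keeps the last); returns when the fingers have stopped.
- sleep(seconds).
- inverse_kinematics(position, orientation): joint angles nearest the present ones, or None.
- sense(): the state.
- camera(name): name is "scene" or "side" or "wrist"; returns (picture, depth): 480x640x3 uint8, red, green, blue; 480x640 float32, m along the optical axis (not along the pixel's ray), 0 where there is no reading.
- camera_params(name): a dict with "K" (3x3 intrinsics, pixels), "position" and "rotation" of the camera in the world; the wrist camera has in their place "tool_from_camera" (4x4, takes a point from camera to tool coordinates, whose origin is the TCP and whose axes are the tool frame's). Camera axes: x right, y down, z forward; pixel columns grow to the right and rows downward; lengths in m; the calibration is good to about 2 mm. The wrist camera is an equidistant fisheye: a pixel r from the principal point sees the ray r / f radians off the axis. A picture is of the moment at which its call begins: read the wrist's pose just before it. camera_params takes no time and is no camera call.
A pose or a line that the arm cannot do raises Unreachable and nothing moves.
- finish_job(): hands the job in, once; it reports no verdict.
The state is a dict: "time_s": time; "joint_pos": joint angles; "qd": joint speeds; "joint_efforts": joint torques, N m; "position": TCP position; "tcp_rot": TCP orientation; "wrist_force": force on the tool from outside, world axes, zero at the start; "ft_torque": the same for the moment, N m; "finger_gap": finger opening in m.
Only numpy, scipy, OpenCV 4.12 (cv2) and the standard library are available. Lean on these libraries where they do the work, as an engineer would, in place of code of your own. Each camera call takes 0.05 s, during which the arm holds its last target.

TASK

The white wagon is next to leave the toy railway yard: on the grey route box, set the yard's address, switches 1 and 4 on (pushed away from the robot) and 2 and 3 off, counting from the left as the robot sees it. Then press the route key that has the colour of the buffer stop on the white wagon's track, feeling for the catch, until it stays down by itself and the black off key has popped up. Press no other route key, never press the keys with more than 18 N, and leave the wagons and everything else on the table where they are.

Things in the scene. Friction and masses are not known exactly. Their poses are not given: they have to be found in the camera images.
- route_box: Fixed grey box, dark flat panel 170 (x) by 230 mm (y), 62 mm above the table. Origin: centre of its underside on the table; x points away from the robot, y left. Near row (x = -50 mm): five interlocked keys. Far row (x = +42 mm): four switches. Nothing else stands above the panel.
- key_bank: Bank of five interlocked keys in its aluminium bezel (52 by 162 mm, keys along y) on the route box. Origin: centre of the bezel at panel height, 62 mm above the table; axes as the box. More than 18 N from the fingers on the keys damages the bank.
- key_off (a joint): Black off key, leftmost (box y = +64 mm), latched down at the start. Value: m pressed down, 0 up. All keys: cap 46 (x) by 22 mm (y), 10 mm gap to the next, top 26 mm above the panel when up. Interlock: pressing a key shifts a sprung catch bar, which throws up the one that was down; the pressed key stays down only if it went past its catch.
- key_yellow (a joint): Yellow key (box y = +32 mm), up at the start. Value: m pressed down, 0 up. Spring 1 to 2 N; up to 5 N in all where the bar shifts. It catches 7.5 to 18 mm down: the depth changes from start to start and cannot be seen. 1 mm past the catch it meets a hard rubber stop (20 N per mm): the force passes 7 N only once it has caught. Let go earlier, it springs up and no key is latched.
- key_green (a joint): Green key (box y = 0 mm), up at the start. Value: m pressed down, 0 up. Same spring, catch and stop as the yellow key.
- key_blue (a joint): Blue key (box y = -32 mm), up at the start. Value: m pressed down, 0 up. Same spring, catch and stop as the yellow key.
- key_orange (a joint): Orange key (box y = -64 mm), up at the start. Value: m pressed down, 0 up. Same spring, catch and stop as the yellow key.
- switch_1 (a joint): Address switch 1 from the left (box y = +51 mm), rad: 0 off (leans to the robot), 0.66 on (leans away, to the white line). Steel bat lever 28 mm long, pivot 3 mm above the panel, 6 mm thick at the root, 9 mm at the tip; tip 29 mm above the panel, at box x = +33 mm off, +51 mm on. Pushed past the middle (0.33) it snaps over; takes 2 N at the tip.
- switch_2 (a joint): Address switch 2 from the left (box y = +17 mm), rad: 0 off (leans to the robot), 0.66 on (leans away, to the white line). Steel bat lever 28 mm long, pivot 3 mm above the panel, 6 mm thick at the root, 9 mm at the tip; tip 29 mm above the panel, at box x = +33 mm off, +51 mm on. Pushed past the middle (0.33) it snaps over; takes 2 N at the tip.
- switch_3 (a joint): Address switch 3 from the left (box y = -17 mm), rad: 0 off (leans to the robot), 0.66 on (leans away, to the white line). Steel bat lever 28 mm long, pivot 3 mm above the panel, 6 mm thick at the root, 9 mm at the tip; tip 29 mm above the panel, at box x = +33 mm off, +51 mm on. Pushed past the middle (0.33) it snaps over; takes 2 N at the tip.
- switch_4 (a joint): Address switch 4 from the left (box y = -51 mm), rad: 0 off (leans to the robot), 0.66 on (leans away, to the white line). Steel bat lever 28 mm long, pivot 3 mm above the panel, 6 mm thick at the root, 9 mm at the tip; tip 29 mm above the panel, at box x = +33 mm off, +51 mm on. Pushed past the middle (0.33) it snaps over; takes 2 N at the tip.
- white_wagon: Open white plastic wagon, 112 mm long (x), 50 mm wide (y), 58 mm high, on black wheels; stands on one of the four tracks in the oak tray left of the box (fixed, 420 by 560 mm, rim 34 mm high, with a clear cabinet 158 mm high in its left half); which track varies. Origin: under its centre, at the rail tops. Not to be touched.
- buffer_yellow (a point): Top middle of the yellow buffer beam (52 mm wide) at the far end of the yellow track, 50 mm above the table. The track, 190 mm long, runs from it along its -x axis towards the robot; y is across the track. Four tracks 64 mm apart, from the left yellow, green, blue, orange; the wagons stand 65 to 90 mm in front of their buffer.
- buffer_green (a point): Top middle of the green buffer beam (52 mm wide) at the far end of the green track, 50 mm above the table. The track, 190 mm long, runs from it along its -x axis towards the robot; y is across the track. Four tracks 64 mm apart, from the left yellow, green, blue, orange; the wagons stand 65 to 90 mm in front of their buffer.
- buffer_blue (a point): Top middle of the blue buffer beam (52 mm wide) at the far end of the blue track, 50 mm above the table. The track, 190 mm long, runs from it along its -x axis towards the robot; y is across the track. Four tracks 64 mm apart, from the left yellow, green, blue, orange; the wagons stand 65 to 90 mm in front of their buffer.
- buffer_orange (a point): Top middle of the orange buffer beam (52 mm wide) at the far end of the orange track, 50 mm above the table. The track, 190 mm long, runs from it along its -x axis towards the robot; y is across the track. Four tracks 64 mm apart, from the left yellow, green, blue, orange; the wagons stand 65 to 90 mm in front of their buffer.
- tank_wagon: Black tank wagon, 112 by 50 mm, 77 mm high, on another track. Origin under its centre at the rail tops. To be left alone.
- grey_van: Grey van wagon with a dark roof, 112 by 52 mm, 73 mm high, on another track. Origin as above. To be left alone.
- flat_wagon: Brown flat wagon with a tan crate, 112 by 50 mm, 51 mm high, on another track. Origin as above. To be left alone.
- red_cup: Red silicone cup, 72 mm across, 75 mm high, in the near part of the tray. Origin: centre of its underside. To be left alone.
- plate_dish: Stainless steel dish of grey building plates, 112 mm across, 26 mm high, in the near part of the tray. Origin: centre of its underside. To be left alone.
- separator: Blue brick separator, 83 mm long (x), 24 mm wide, up to 14 mm high, lying in the near part of the tray. Origin: centre of its underside. To be left alone.
- screwdriver: Screwdriver 170 mm long lying on the table to the right of the route box. Origin on its underside. To be left alone.
- mug: Blue mug, 80 mm across, 90 mm high, on the table beyond the route box. Origin: centre of its underside. To be left alone.

How it is judged:
By the outcome, as a careful person would: the job done as asked, in the order asked, and still so for the second after the job is handed in, with the robot touching nothing.
It also fails if it takes over 51 s, if anything falls off the work surface, if the arm or the gripper's body presses on something with over 40 N, if the wrist force passes 120 N, or if a joint passes its speed limit or range.

## Working session

There is one attempt and no reset: what is moved stays moved. The work goes in short steps, each a Python script; the robot and the scene stay as the last script left them, time stands still between calls to the robot, and variables do not carry over. Pictures are saved under pics/ and viewed, and the job is handed in when it is done.

```bash
ls; mkdir -p pics; python3 - <<'E'
from rig import *
import cv2, numpy as np
s=sense(); print(s['time_s'],s['position'],s['tcp_rot'],s['wrist_force'],s['finger_gap'])
for n in ["scene","side","wrist"]:
    im,d=camera(n); cv2.imwrite(f"pics/{n}0.png",im[...,::-1]); np.save(f"pics/{n}0d.npy",d)
    print(n,camera_params(n))
E
```

```text
pics
0.0 [0.18622753 0.64823445 0.25520273] [[-5.13755815e-04 -9.61129710e-01  2.76096752e-01]
 [-1.99375541e-03  2.76097224e-01  9.61127644e-01]
 [-9.99997880e-01 -5.66844753e-05 -2.05810411e-03]] [-0.46797277  0.13722874  0.1741402 ] 0.08513625386063813
scene {'K': array([[454.91578931,   0.        , 316.78490009],
       [  0.        , 454.91578931, 241.01664784],
       [  0.        ,   0.        ,   1.        ]]), 'position': array([ 1.12866375, -0.28837184,  0.92774211]), 'rotation': array([[ 0.38396937,  0.76386347, -0.51872933],
       [ 0.92322708, -0.30859877,  0.22895099],
       [ 0.01480807, -0.56681513, -0.82371192]])}
side {'K': array([[440.25111496,   0.        , 321.78756581],
       [  0.        , 440.25111496, 239.12594576],
       [  0.        ,   0.        ,   1.        ]]), 'position': array([0.29373589, 0.9065336 , 0.82937857]), 'rotation': array([[-0.95125696, -0.19307501,  0.24048335],
       [-0.30821538,  0.56824876, -0.76295257],
       [ 0.01065271, -0.79988461, -0.60005928]])}
wrist {'K': array([[371.64829954,   0.        , 324.94017313],
       [  0.        , 371.64829954, 239.48508726],
       [  0.        ,   0.        ,   1.        ]]), 'tool_from_camera': array([[-4.14381965e-04, -2.82732826e-01,  9.59198612e-01,
        -1.16842586e-01],
       [-3.38433161e-04, -9.59198600e-01, -2.82732968e-01,
         7.16994250e-02],
       [ 9.99999857e-01, -4.41784062e-04,  3.01788437e-04,
        -7.39817166e-04],
       [ 0.00000000e+00,  0.00000000e+00,  0.00000000e+00,
         1.00000000e+00]])}
```

View pics/scene0.png

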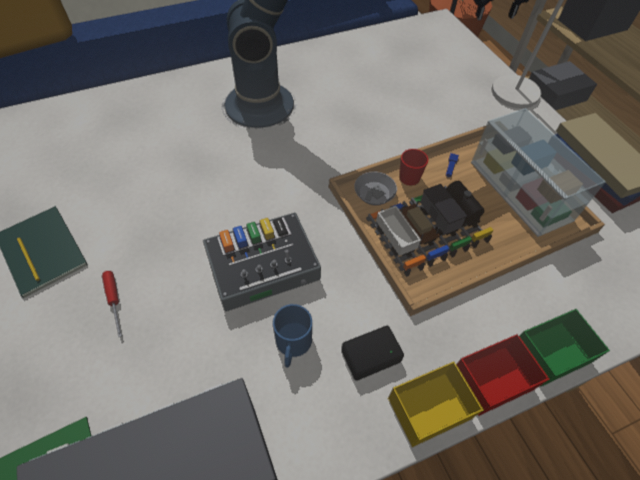

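View pics/side0.png

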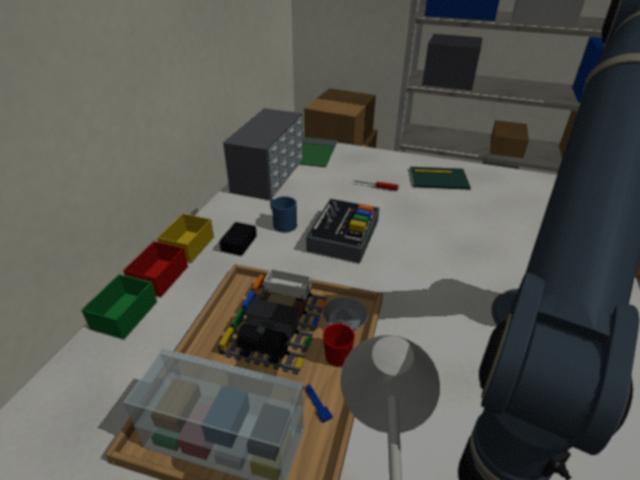

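View pics/wrist0.png

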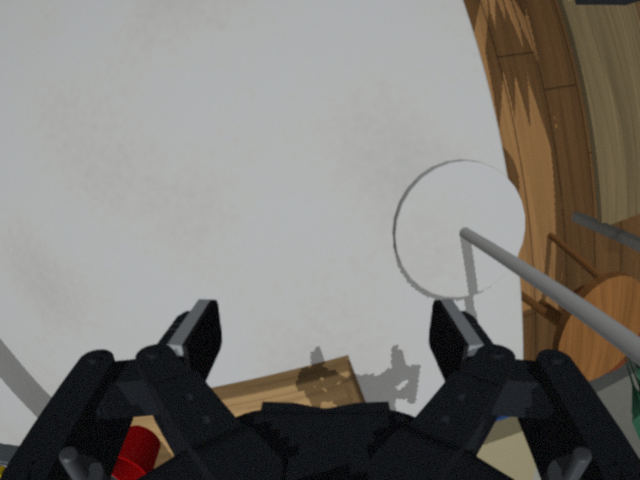

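```bash
python3 - <<'E'
import cv2
im=cv2.imread("pics/scene0.png")
cv2.imwrite("pics/crop_box.png",cv2.resize(im[190:320,190:340],None,fx=5,fy=4.6,interpolation=cv2.INTER_CUBIC))
cv2.imwrite("pics/crop_tray.png",cv2.resize(im[150:290,340:510],None,fx=4,fy=4,interpolation=cv2.INTER_CUBIC))
im=cv2.imread("pics/side0.png")
cv2.imwrite("pics/crop_tray2.png",cv2.resize(im[255:380,210:340],None,fx=4,fy=4,interpolation=cv2.INTER_CUBIC))
E
```

```text
(no output)
```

View pics/crop_box.png

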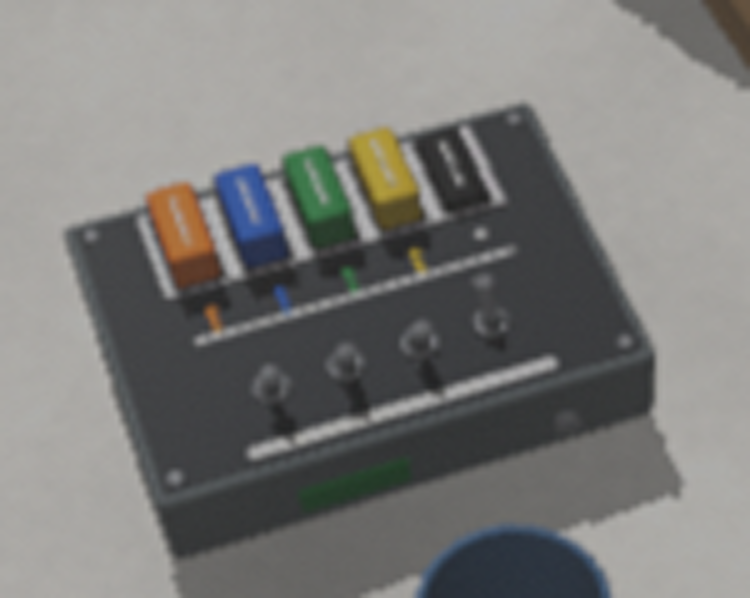

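View pics/crop_tray.png

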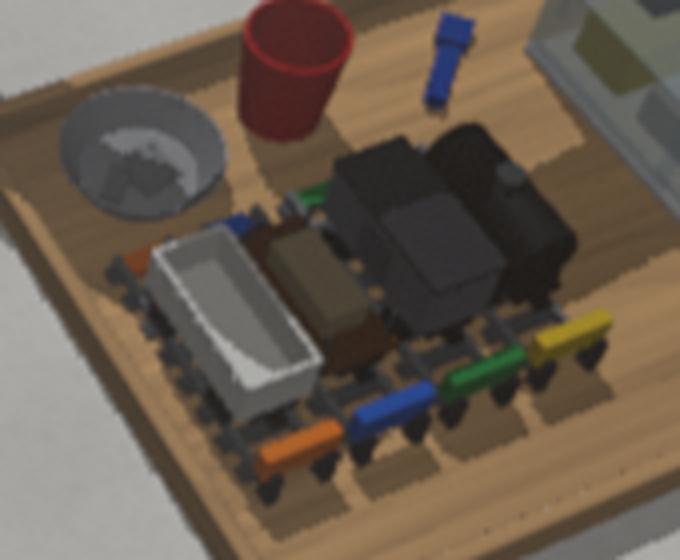

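View pics/crop_tray2.png

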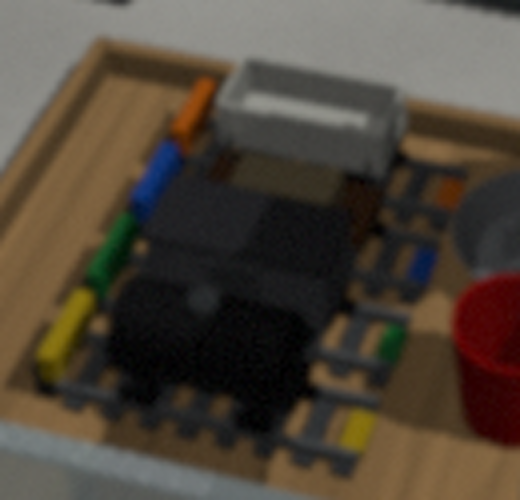

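```bash
cat > h.py <<'E'
import numpy as np, cv2
def ray_plane(p,uv,z):
    uv=np.atleast_2d(uv).astype(float)
    r=np.c_[uv,np.ones(len(uv))]@np.linalg.inv(p['K']).T@p['rotation'].T
    return p['position']+r*((z-p['position'][2])/r[:,2])[:,None]
def proj(p,X):
    c=(np.atleast_2d(X)-p['position'])@p['rotation']; c=c@p['K'].T
    return c[:,:2]/c[:,2:]
def fish_rays(p,uv):
    uv=np.atleast_2d(uv).astype(float); K=p['K']
    d=(uv-[K[0,2],K[1,2]])/K[0,0]; th=np.linalg.norm(d,axis=1)+1e-12
    return np.c_[d/th[:,None]*np.sin(th)[:,None],np.cos(th)]
def fish_pose(p,s):
    T=np.eye(4);T[:3,:3]=s['tcp_rot'];T[:3,3]=s['position']
    return T@p['tool_from_camera']
def fish_plane(p,s,uv,z):
    W=fish_pose(p,s); r=fish_rays(p,uv)@W[:3,:3].T; o=W[:3,3]
    return o+r*((z-o[2])/r[:,2])[:,None]
def fish_proj(p,s,X):
    W=fish_pose(p,s); c=(np.atleast_2d(X)-W[:3,3])@W[:3,:3]
    n=np.linalg.norm(c[:,:2],axis=1); th=np.arctan2(n,c[:,2])
    return c[:,:2]/n[:,None]*th[:,None]*p['K'][0,0]+[p['K'][0,2],p['K'][1,2]]
E
python3 - <<'E'
from rig import *
from h import *
p=camera_params("scene")
uv=np.array([[530,105],[68,230],[653,352],[160,500]])/[5,4.6]+[190,190]
P=ray_plane(p,uv,.062); print(P)
print(P.mean(0), np.linalg.norm(P[0]-P[1]),np.linalg.norm(P[0]-P[2]),np.linalg.norm(P[1]-P[3]),np.linalg.norm(P[2]-P[3]))
yv=P[0]-P[1]+P[2]-P[3]; print(np.degrees(np.arctan2(-yv[0],yv[1])))
E
```

```text
[[ 0.48850461 -0.06252852  0.062     ]
 [ 0.48315868 -0.28843681  0.062     ]
 [ 0.6502473  -0.06631883  0.062     ]
 [ 0.64516843 -0.29081613  0.062     ]]
[ 0.56676975 -0.17702507  0.062     ] 0.2259715400938923 0.1617870946132666 0.16202722142431392 0.22455474393776242
-1.3258952796803134
```

```bash
python3 - <<'E'
from rig import *
from h import *
p=camera_params("scene");q=camera_params("side")
print(ray_plane(p,[[516,90]],0))
d=np.load("pics/side0d.npy")
for uv in [(390,355),(395,400),(350,400),(430,400),(395,450)]:
    z=d[uv[1],uv[0]]; print(uv,z, q['position']+q['rotation']@(np.linalg.inv(q['K'])@[uv[0],uv[1],1])*z)
s=sense()
R=np.array([[0,0,1],[0,1,0],[-1,0,0]],float)
for k in (1,-1):
    Rk=R.copy(); Rk[:,1:]*=k
    for pos in [(.56,-.177,.3),(.515,-.24,.2),(.62,-.13,.15)]:
        print(k,pos,inverse_kinematics(np.array(pos),Rk))
E
```

```text
[[0.2376502  0.79662487 0.        ]]
(390, 355) 0.42441723 [0.31167959 0.62593253 0.48605121]
(395, 400) 0.42942643 [0.29877728 0.64606    0.44694125]
(350, 400) 0.46809357 [0.34474497 0.63735284 0.41199549]
(430, 400) 0.4576676 [0.26449771 0.6177157  0.42217792]
(395, 450) 0.41574338 [0.28950029 0.6811904  0.42135921]
1 (0.56, -0.177, 0.3) [-0.46795159  0.39665623  0.95115814  1.73254351 -0.34535779  1.19181759
  0.57685676]
1 (0.515, -0.24, 0.2) [-0.23421133  0.43665088  0.79137743  1.88731447 -0.37304606  0.97092498
  0.72540778]
1 (0.62, -0.13, 0.15) [-0.40988311  0.62526343  0.80362424  1.77523155 -0.53469847  0.97349734
  0.61084167]
-1 (0.56, -0.177, 0.3) [-0.55997002  0.46329124  1.11880906  1.73628816 -0.44168899  1.22399813
 -2.46864974]
-1 (0.515, -0.24, 0.2) [-0.42436608  0.57162557  1.11656895  1.89553303 -0.59303008  1.05491322
 -2.20021164]
-1 (0.62, -0.13, 0.15) [-0.56502842  0.77424768  1.10857125  1.78295591 -0.77947791  1.09803232
 -2.32160014]
```

```bash
python3 - <<'E'
from rig import *
from h import *
s=sense(); R0=s['tcp_rot']
u=np.array(s['position'][:2]);u/=np.linalg.norm(u)
move_l([*(u*0.47),0.27],feed=0.2)
print(sense()['position'],sense()['joint_pos'],sense()['wrist_force'])
q=np.array(sense()['joint_pos']); q[0]+=np.arctan2(u[1],u[0])+np.arctan2(.177,.567)
move_joints(q)
R=np.array([[0,0,1],[0,1,0],[-1,0,0]],float)
a=np.radians(-1.3);Rz=np.array([[np.cos(a),-np.sin(a),0],[np.sin(a),np.cos(a),0],[0,0,1]])
movep([.55,-.165,.30],Rz@R)
command_gripper(0.0,20)
s=sense(); print(s['time_s'],s['position'],s['joint_pos'],s['finger_gap'],s['wrist_force'])
im,d=camera("wrist"); cv2.imwrite("pics/wrist1.png",im[...,::-1]); np.save("pics/wrist1d.npy",d)
import pickle; pickle.dump({k:s[k] for k in('position','tcp_rot')},open('s1.pkl','wb'))
p=camera_params("wrist"); 
c=np.array([.567,-.177,0])
for b in [(.085,.115,.062),(-.085,.115,.062),(-.085,-.115,.062),(.085,-.115,.062),(-.05,-.064,.088)]:
    print(b, fish_proj(p,s,c+Rz@np.array(b)))
E
```

```text
[0.13000284 0.45264427 0.27008019] [-1.31061498  0.1235018  -0.07682975  1.97882064  0.01090794  1.03874877
 -0.10141661] [ 0.31032414 -0.34707251  0.52266156]
4.9917 [ 0.54996121 -0.16501174  0.30000992] [ 0.28990158  0.2713945  -0.08931254  1.7202832   0.02617589  1.15111243
  0.17046125] -1.8476192472514113e-05 [0.77421459 0.19304584 0.20553046]
(0.085, 0.115, 0.062) [[431.337916   103.05262418]]
(-0.085, 0.115, 0.062) [[253.52336882 101.06184643]]
(-0.085, -0.115, 0.062) [[263.17420698 321.21038859]]
(0.085, -0.115, 0.062) [[417.46420112 320.2622712 ]]
(-0.05, -0.064, 0.088) [[291.26616171 288.88568088]]
```

View pics/wrist1.png

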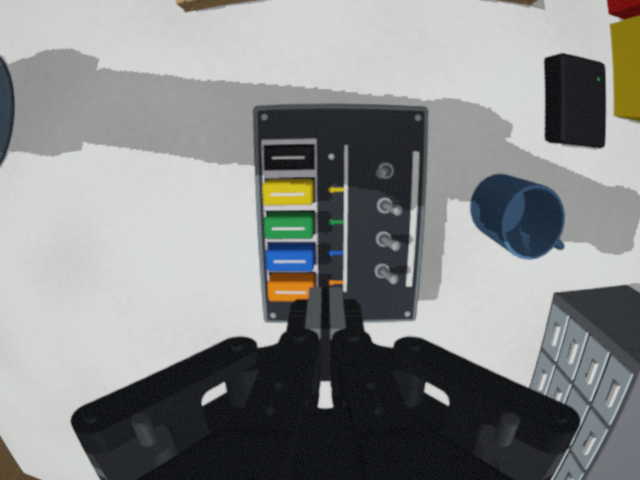

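```bash
python3 - <<'E'
from h import *
im=cv2.imread("pics/wrist1.png")
cv2.imwrite("pics/crop_w1.png",cv2.resize(im[95:330,245:435],None,fx=3.2,fy=2.55,interpolation=cv2.INTER_CUBIC))
cv2.imwrite("pics/crop_w1sw.png",cv2.resize(im[150:300,345:425],None,fx=5,fy=4,interpolation=cv2.INTER_CUBIC))
E
```

```text
(no output)
```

View pics/crop_w1.png

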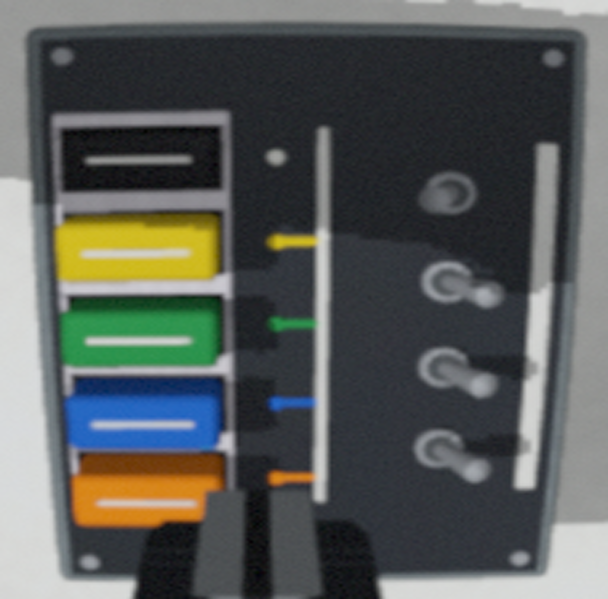

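View pics/crop_w1sw.png

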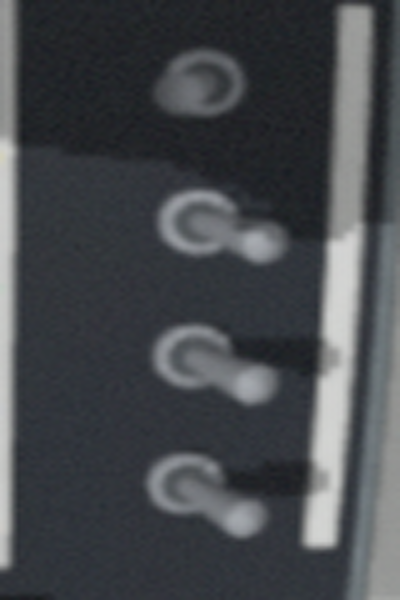

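```bash
python3 - <<'E'
from rig import *
from h import *
import pickle
s=pickle.load(open('s1.pkl','rb')); p=camera_params("wrist")
rings=np.array([[204,83],[198,222],[193,356],[187,484]])/[5,4]+[345,150]
tips=np.array([[180,92],[262,242],[255,384],[243,518]])/[5,4]+[345,150]
keys=np.array([[137,253],[138,341],[143,425],[147,503]])/[3.2,2.55]+[245,95]
scr=np.array([[62,56],[553,58],[91,562],[520,558]])/[3.2,2.55]+[245,95]
A=[fish_plane(p,s,rings,.064),fish_plane(p,s,tips,.091),fish_plane(p,s,keys,.088),fish_plane(p,s,scr,.063)]
for a in A: print(a.round(4))
B=np.array([[.042,.051],[.042,.017],[.042,-.017],[.042,-.051],[-.05,.032],[-.05,0],[-.05,-.032],[-.05,-.064]])
Wd=np.r_[A[0],A[2]][:,:2]
mb,mw=B.mean(0),Wd.mean(0); U,S,Vt=np.linalg.svd((B-mb).T@(Wd-mw)); R=Vt.T@U.T
t=mw-R@mb; print("centre",t,"yaw",np.degrees(np.arctan2(R[1,0],R[0,0])),"scale",S.sum()/((B-mb)**2).sum())
print("resid mm",((Wd-(B@R.T+t))*1e3).round(1))
print("tips box mm",((A[1][:,:2]-t)@R*1e3).round(1)); print("screws",((A[3][:,:2]-t)@R*1e3).round(1), A[3].mean(0))
E
```

```text
[[ 0.609  -0.1305  0.064 ]
 [ 0.6081 -0.1646  0.064 ]
 [ 0.6077 -0.1986  0.064 ]
 [ 0.6073 -0.2328  0.064 ]]
[[ 0.6003 -0.1297  0.091 ]
 [ 0.6157 -0.1639  0.091 ]
 [ 0.6153 -0.1977  0.091 ]
 [ 0.6143 -0.2313  0.091 ]]
[[ 0.517  -0.1476  0.088 ]
 [ 0.5158 -0.1796  0.088 ]
 [ 0.5156 -0.2118  0.088 ]
 [ 0.515  -0.2434  0.088 ]]
[[ 0.4948 -0.0762  0.063 ]
 [ 0.6406 -0.0789  0.063 ]
 [ 0.4916 -0.2822  0.063 ]
 [ 0.6371 -0.2845  0.063 ]]
centre [ 0.56608744 -0.18070745] yaw -1.1503298243509101 scale 0.9992986886081694
resid mm [[-0.1  0. ]
 [-0.3 -0. ]
 [-0.1 -0.1]
 [ 0.3 -0.3]
 [ 0.2  0.1]
 [-0.3  0.1]
 [ 0.1 -0.1]
 [ 0.2  0.2]]
tips box mm [[ 33.2  51.7]
 [ 49.2  17.8]
 [ 49.5 -16. ]
 [ 49.2 -49.6]]
screws [[ -73.4  103. ]
 [  72.5  103.2]
 [ -72.5 -103. ]
 [  73.1 -102.4]] [ 0.56601741 -0.18048338  0.063     ]
```

```bash
cat >> h.py <<'E'
C=np.array([0.5661,-0.1803,0.0]); YAW=np.radians(-1.15)
RB=np.array([[np.cos(YAW),-np.sin(YAW),0],[np.sin(YAW),np.cos(YAW),0],[0,0,1]])
RT=RB@np.array([[0,0,1],[0,1,0],[-1,0,0]],float)
def bx(x,y,ztip): # box mm, tip height above panel mm -> TCP world
    return C+RB@np.array([x,y,0])/1e3+np.array([0,0,.062+.025+ztip/1e3])
E
cat > sw.py <<'E'
from rig import *
from h import *
def st(l): s=sense(); print(l,round(s['time_s'],2),((RB.T@(s['position']-C))*1e3).round(1),np.round(s['wrist_force'],2))
E
python3 - <<'E'
from sw import *
movep(bx(12,51,55),RT)
move_l(bx(12,51,18),feed=0.15); st('down')
r=move_l(bx(36,51,18),feed=0.06,until_force=6); st(r)
move_l(bx(20,51,18),feed=0.15)
move_l(bx(20,51,60),feed=0.2); st('up')
s=sense()
im,d=camera("wrist"); cv2.imwrite("pics/w2.png",cv2.resize(im[60:330,200:500],None,fx=2.5,fy=2.2)[...,::-1])
E
```

```text
down 6.14 [ 12.7  50.4 106.4] [-0.17  0.12 -0.24]
True 6.41 [ 20.1  50.5 106.3] [-1.62  0.22  2.41]
up 7.02 [ 20.7  51.1 147.8] [-1.15  0.43  0.05]
```

View pics/w2.png

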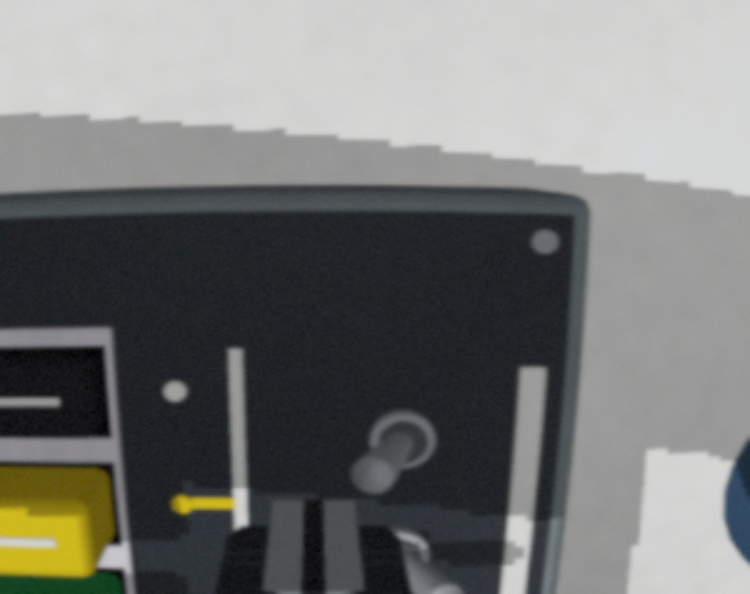

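```bash
python3 - <<'E'
from sw import *
move_l(bx(16,51,18),feed=0.2); st('down')
r=move_l(bx(33.5,51,18),feed=0.04,until_force=15); st(r)
move_l(bx(20,51,18),feed=0.15)
move_l(bx(20,51,60),feed=0.2); st('up')
im,d=camera("wrist"); cv2.imwrite("pics/w3.png",cv2.resize(im[60:330,200:500],None,fx=2.5,fy=2.2)[...,::-1])
E
```

```text
down 7.42 [ 14.9  51.2 103.5] [ 0.73 -0.46  0.61]
False 8.02 [ 33.4  50.9 105.7] [-3.72 -1.05  5.85]
up 8.62 [ 21.5  51.  148.2] [ 0.09 -0.61  0.14]
```

View pics/w3.png

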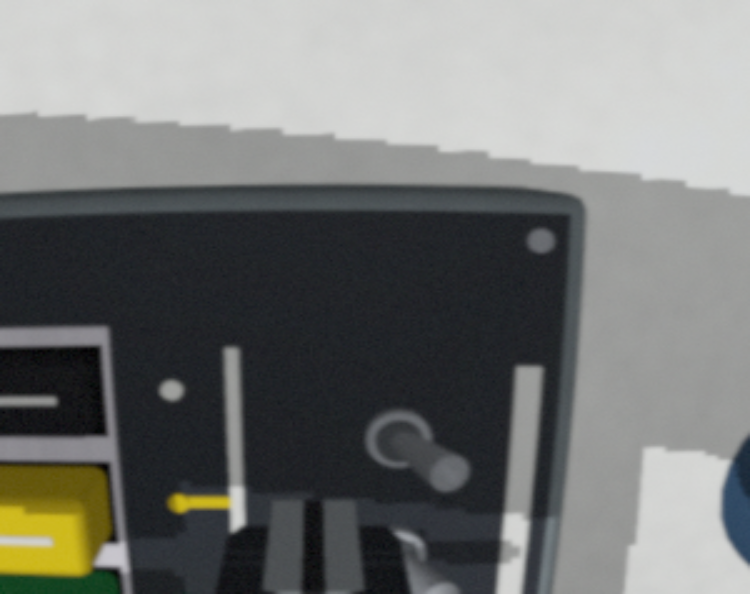

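Switch 1's tip has moved from the near side of its ring to the far side, near (450,470), so it is on. Next I'll pull switches 2 and 3 towards the robot.

```bash
python3 - <<'E'
from sw import *
move_l(bx(70,17,60),feed=0.25)
for y in (17,-17):
    move_l(bx(70,y,40),feed=0.25)
    move_l(bx(70,y,18),feed=0.15); st('down')
    r=move_l(bx(50.5,y,18),feed=0.04,until_force=15); st(r)
    move_l(bx(66,y,18),feed=0.15)
    move_l(bx(68,y,45),feed=0.2); st('up')
movep(bx(-10,20,190),RT)
s=sense(); st('look')
im,d=camera("wrist"); cv2.imwrite("pics/w4.png",cv2.resize(im[60:330,200:500],None,fx=2.5,fy=2.2)[...,::-1])
E
```

```text
down 9.62 [ 69.3  17.4 104.8] [-0.44  0.71  0.61]
False 10.25 [ 50.3  16.9 105.2] [1.2  0.38 1.56]
up 10.78 [ 68.1  16.8 132.9] [ 0.17  0.42 -0.17]
down 11.38 [ 69.  -15.9 103.7] [-0.36 -0.42  0.44]
False 12.01 [ 50.4 -17.1 105.2] [ 1.18 -0.22  1.07]
up 12.54 [ 68.  -17.3 133. ] [ 0.31 -0.75 -0.14]
look 13.25 [-10.5  19.8 275.5] [ 0.37  0.15 -0.41]
```

View pics/w4.png

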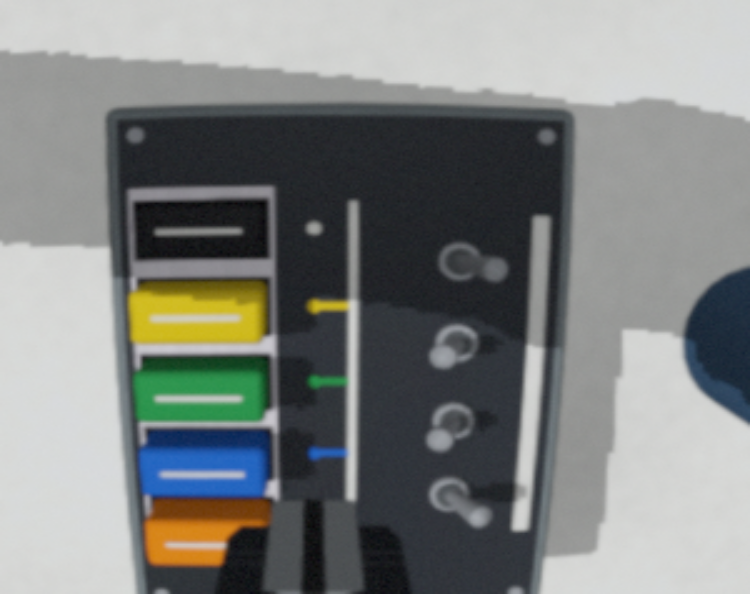

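```bash
python3 - <<'E'
from sw import *
p=camera_params("scene"); im=cv2.imread("pics/scene0.png"); hsv=cv2.cvtColor(im[150:290,340:510],cv2.COLOR_BGR2HSV)
for n,lo,hi,z in [("orange",(5,150,120),(14,255,255),.05),("blue",(105,150,60),(125,255,255),.05),("green",(50,120,50),(80,255,255),.05),("yellow",(22,150,120),(32,255,255),.05)]:
    m=cv2.inRange(hsv,lo,hi); k,l,stt,c=cv2.connectedComponentsWithStats(m)
    for i in range(1,k):
        if stt[i,4]>25: print(n,stt[i,4],ray_plane(p,c[i]+[340,150],z).round(3))
# white wagon rim corners read in crop_tray.png
uv=np.array([[150,248],[222,228],[322,355],[248,385]])/4+[340,150]
P=ray_plane(p,uv,.065); print('white',P.round(3),P.mean(0).round(3))
E
```

```text
orange 100 [[0.708 0.143 0.05 ]]
blue 29 [[0.46  0.404 0.05 ]]
blue 52 [[0.489 0.376 0.05 ]]
blue 82 [[0.706 0.207 0.05 ]]
green 65 [[0.704 0.271 0.05 ]]
yellow 76 [[0.7   0.335 0.05 ]]
white [[0.562 0.12  0.065]
 [0.564 0.168 0.065]
 [0.67  0.177 0.065]
 [0.672 0.127 0.065]] [0.617 0.148 0.065]
```

The buffers measure 64 mm apart. The white wagon is at y = 0.148 m, in line with the orange buffer (y = 0.143 m) and about 91 mm in front of it, so I'll press the orange key.

```bash
python3 - <<'E'
from sw import *
movep(bx(-50,-64,60),RT)
move_l(bx(-50,-64,32),feed=0.1); sleep(0.2); st('above')
f0=sense()['wrist_force']
r=move_l(bx(-50,-64,5),feed=0.007,until_force=8.5); st(r)
print(np.linalg.norm(sense()['wrist_force']-f0))
E
```

```text
above 14.62 [-49.4 -64.1 119.9] [-0.57 -0.5  -0.51]
True 17.64 [-49.9 -64.   95.4] [-0.86  0.56  5.6 ]
6.208494948297569
```

```bash
python3 - <<'E'
from sw import *
for i in range(6): st(i); sleep(.03)
im,d=camera("scene"); cv2.imwrite("pics/s5.png",cv2.resize(im[190:320,190:340],None,fx=5,fy=4.6,interpolation=cv2.INTER_CUBIC)[...,::-1])
im,d=camera("side"); cv2.imwrite("pics/d5.png",cv2.resize(im[180:280,280:400],None,fx=5,fy=5,interpolation=cv2.INTER_CUBIC)[...,::-1])
E
```

```text
0 17.64 [-49.9 -64.   95.4] [-0.86  0.56  5.6 ]
1 17.68 [-49.9 -64.   95.4] [-1.1   1.38  6.23]
2 17.71 [-50.  -64.   95.5] [-1.41  0.82  6.16]
3 17.74 [-49.9 -64.   95.5] [-1.28  0.3   6.14]
4 17.77 [-49.9 -64.   95.5] [-1.7   1.03  6.2 ]
5 17.81 [-49.9 -64.   95.5] [-1.62  1.01  5.97]
```

View pics/s5.png

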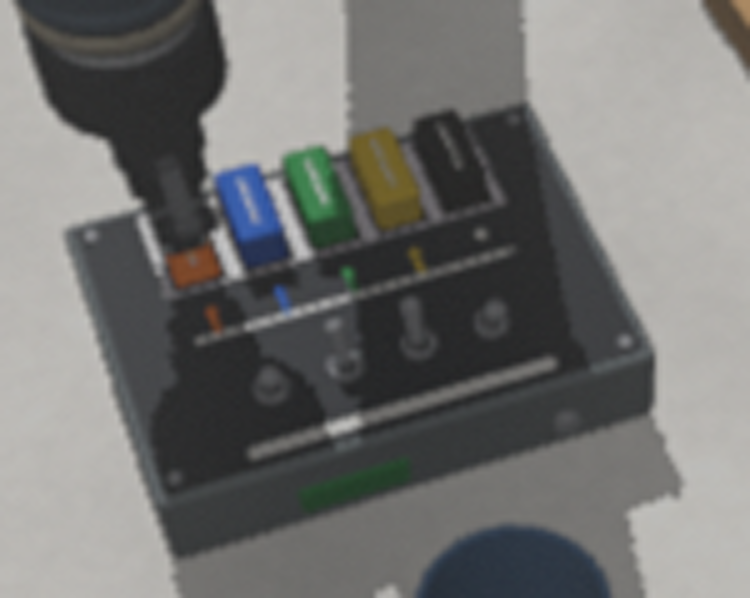

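View pics/d5.png

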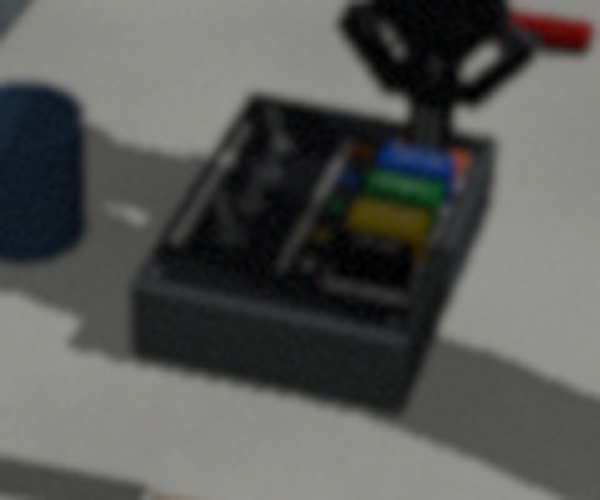

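The black off key has popped up. The steady force is about 6.6 N, just under the 7 N that proves the catch, so I'll press a little further to be sure.

```bash
python3 - <<'E'
from sw import *
s=sense(); p0=np.array(s['position']); z0=p0[2]
for i in range(8):
    r=move_l([p0[0],p0[1],z0-0.0005*(i+1)],feed=0.004,until_force=5); sleep(.1)
    f=np.mean([sense()['wrist_force'][2] for _ in range(3)]); st((i,r)); 
    if f>9.0: break
E
```

```text
(0, False) 18.33 [-49.9 -64.   95.5] [-2.65  0.69  5.66]
(1, False) 18.71 [-49.9 -64.   95.3] [-2.66  0.33  6.7 ]
(2, False) 19.08 [-49.9 -64.1  95. ] [-2.79  0.57  8.59]
(3, False) 19.46 [-49.9 -64.   94.8] [-3.16  1.49 10.86]
```

```bash
python3 - <<'E'
from sw import *
move_l(bx(-50,-64,30),feed=0.05)
move_l(bx(-50,-64,80),feed=0.2)
movep(bx(-10,20,190),RT); st('look')
s=sense()
im,d=camera("wrist"); cv2.imwrite("pics/w6.png",cv2.resize(im[60:330,200:500],None,fx=2.5,fy=2.2)[...,::-1])
im,d=camera("scene"); cv2.imwrite("pics/s6.png",im[...,::-1]);cv2.imwrite("pics/s6c.png",cv2.resize(im[190:320,190:340],None,fx=5,fy=4.6,interpolation=cv2.INTER_CUBIC)[...,::-1])
E
```

```text
look 21.11 [-11.4  19.  275. ] [-0.33 -0.42 -0.62]
```

View pics/w6.png

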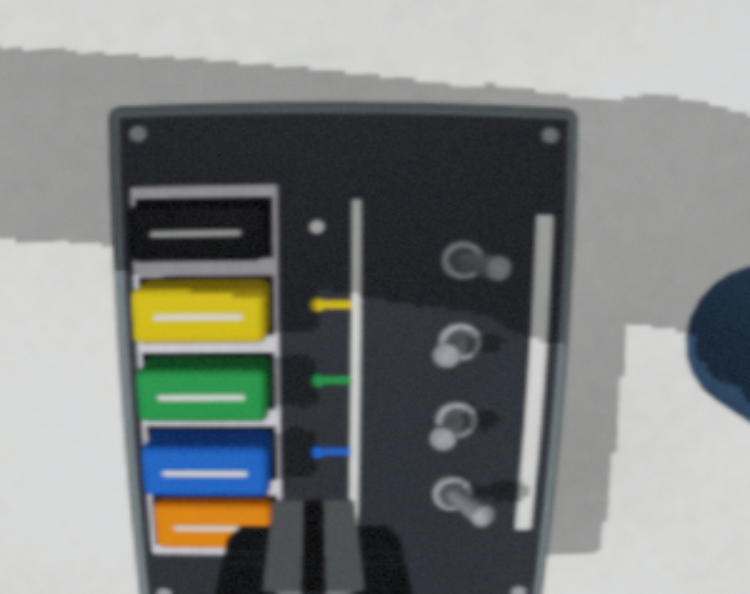

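View pics/s6c.png

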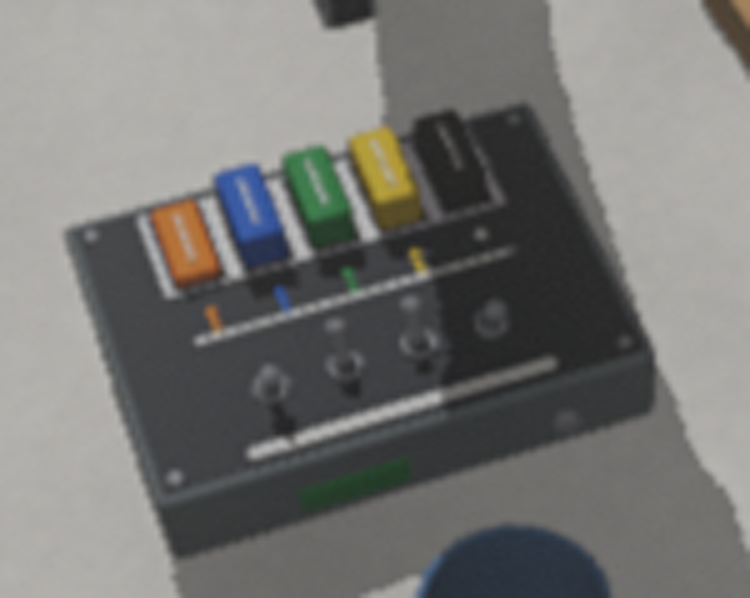

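View pics/s6.png

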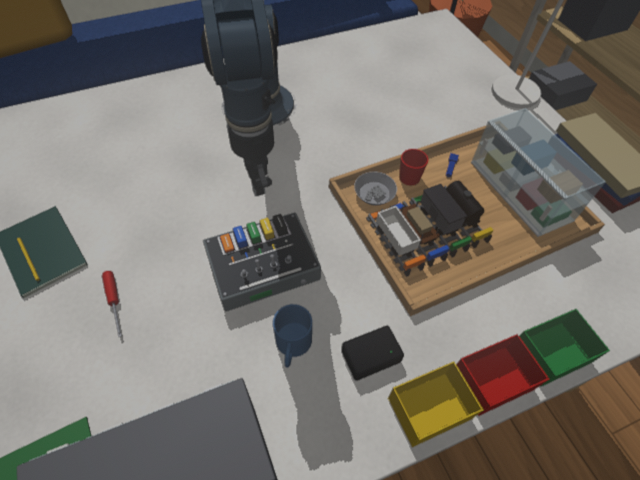

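With the hand away, orange stays down (its top sits low in the bezel at (185,245) in the close-up). Black is up, the other keys are up, and the switches read on, off, off, on. Everything else on the table is where it was.

```bash
python3 - <<'E'
from rig import *
finish_job(); print(sense()['time_s'])
E
```

```text
the job is handed in; nothing more can be done
the job is handed in; nothing more can be done
```

The job is handed in, at about 21 s of the 51 s allowed. The address is set and the orange route key is latched down.

- **Address:** at the start switch 1 was off and switches 2, 3 and 4 were on. I pushed 1 away and pulled 2 and 3 back, leaving 4 alone. My first push on switch 1 stopped early on the contact force; the second one snapped it over. The last pictures show on, off, off, on.
- **Route key:** the white wagon measured 5 mm across from the orange buffer, with the tracks 64 mm apart, so orange was the right key. The first press stopped 17.6 mm down at about 6.6 N, too little to prove the catch even though black had already popped up. I pressed a little further, to about 11.4 N on the vertical force. The forces I sampled stayed well under 18 N, but I did not log the peak.
- **Last checks:** with the hand away, orange stays down and black, yellow, green and blue are up. In the scene picture the wagons and other objects look where they were at the start. The box centre differed by about 4 mm in y between the scene and wrist cameras. I used the wrist value, which fitted the given sizes to 0.3 mm.

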